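# Sort the leftover board components into their trays

## Robot

A 7-joint arm with a two-finger parallel gripper is mounted at the origin on the work surface. World frame = base frame: x ahead of the robot, y to its left, z up, the work surface at z = 0. Lengths are in m, angles in degrees, forces in N, time in s.
With the tool pointing down it reaches from about 0.4 to 0.925 m from the base axis. Payload 5.6 kg.
Tool frame: the origin (TCP) lies at the very end of the fingers, on their centre line; the grasp point (between the pads) lies 19 mm behind it; x points along the fingers, y is the direction in which the jaws open and shut, and the axes are right-handed (so a half turn about x gives the same grasp; the last joint's range is limited). The gripper opens to 85 mm and grips with 20 to 120 N. Pads are 22 mm wide; open, the fingers measure 114 mm over their backs; the gripper's body (76 mm by 85 mm) begins 54 mm behind the grasp point. The pads swing forward as they close: fully open they stand 13 mm farther back than shut.
Start: joints at [-78.839, 26.786, -0.665, 91.828, 0.344, 61.387, -3.226], TCP at [0.153, 0.632, 0.231] pointing down, gripper open.
Joint ranges: [-144.91, 144.91], [-17.63, 115.5], [-89.93, 88.59], [15.96, 139.68], [-74.01, 254.01], [8.47, 105.57], [-167.45, 167.45]. Speed limits (degrees/s): [147.25, 147.25, 180, 180, 180, 180, 180].

## Interface

Orientations are given as [roll, pitch, yaw] about the fixed x, y, z axes, in that order (R = Rz(yaw) Ry(pitch) Rx(roll)).
In Python, from cell import bot gives the robot as it stands.
- The arm moves only by the tool play_rows, never from a script. Its argument "increments" is a list of rows, each an object of numbers: "gripper": the opening, from -1 (shut) to 1 (fully open); "x", "y", "z": the shift along the tool's x, y, z in cm; "yaw": the turn about the tool's x in degrees. In form: [{"gripper": .., "x": .., "y": .., "z": .., "yaw": ..}, ...]. A call has 1 to 12 rows; each row shifts and turns the commanded pose from where the row before left it, along the tool's axes as they then stand; what a row does not reach is not made up. A row lasts 1/10 s, in which the tool goes at most 50 mm and 8.59 degrees, less where a joint would pass 70% of its speed; a pose out of reach is approached as far as the arm can. A call is refused whole if a number of a shift passes 5 or a number of a turn 8.59, either way. A call with a gripper value outside its range is refused whole. The fingers move at their own pace and stop on an object; "squeeze" is the grip in N (left out, the last holds). Time passes only in rows, so rows that do not move let the fingers close. It gives the time, the measured TCP pose, the force and the opening at its end, in the units of the state.
- bot.get_state(): the state, without advancing time (a new reading comes with each control period).
- bot.snapshot(name): name is "side" or "top"; returns a dict with "image" (400x640x3 uint8, red, green, blue), "fov_y" (degrees; the focal length in pixels is half the picture's height over the tangent of half this angle, whatever the lens; pixels are square), "cx", "cy" (the principal point, pixels), "D" ([k1, k2, p1, p2, k3] as OpenCV has them; the pictures are not rectified), "view" (4x4, takes a point from world to camera coordinates). Camera axes: x right, y down, z forward; pixel columns grow to the right and rows downward; lengths in m; the calibration is good to about 2 mm. A picture is of the moment at which its call begins. There is no depth.
- bot.job_done(): hands the job in, once; it reports no verdict.
The state is a dict: "t": time; "joint_pos": joint angles; "joint_velocities": joint speeds; "joint_efforts": joint torques, N m; "ee_pos": TCP position; "eef_rot": TCP orientation; "force": force on the tool from outside, world axes, zero at the start; "moment": the same for the moment, N m; "gripper_width": finger opening in m.
Only numpy, scipy, OpenCV 4.12 (cv2) and the standard library are available. Lean on these libraries where they do the work, as an engineer would, in place of code of your own. Each camera call takes 0.05 s, during which the arm holds its last target. There are 200 camera calls.

## Task

Sort the electronic parts left mixed on the bench into the blue trays: stand one capacitor in each of the two bays of the divided tray, put both heat sinks, fins up and side by side, in the long undivided tray, and put the transformer upright in the small tray. Each part must end flat on its tray's floor. Do not move the roll of tape or the circuit board.

Things in the scene. Friction and masses are not known exactly. Their poses are not given: they have to be found in the camera images.
- cap_1: Electrolytic capacitor: a black upright cylinder, 35 mm diameter, 50 mm tall, with a bare metal disc on top; about 70 g. Starts standing on the work surface. Origin at the centre of its underside, z up; its yaw does not matter. The two capacitors are alike.
- cap_2: Electrolytic capacitor: a black upright cylinder, 35 mm diameter, 50 mm tall, with a bare metal disc on top; about 70 g. Starts standing on the work surface. Origin at the centre of its underside, z up; its yaw does not matter. The two capacitors are alike.
- sink_1: Finned aluminium heat sink: block 40 mm long (its x) by 32 mm wide (its y) by 35 mm tall, base below, six thin upright fins that run along x; about 60 g. The two outermost fins are flat faces at y = +-16 mm, good to grip anywhere up their height. Starts with its fins up on the work surface. Origin at the centre of its underside. The two heat sinks are alike.
- sink_2: Finned aluminium heat sink: block 40 mm long (its x) by 32 mm wide (its y) by 35 mm tall, base below, six thin upright fins that run along x; about 60 g. The two outermost fins are flat faces at y = +-16 mm, good to grip anywhere up their height. Starts with its fins up on the work surface. Origin at the centre of its underside. The two heat sinks are alike.
- transformer: Small mains transformer: black foot plate 44 mm (its x) by 36 mm (its y), 6 mm thick; on it a dark laminated steel core 44 mm (x) by 22 mm (y), up to 40 mm above the underside, whose flat end faces at x = +-22 mm are good to grip; a copper coil bulges from both sides of the core to y = +-18 mm, x within +-13 mm, 9 to 31 mm above the underside. About 150 g. Starts upright. Origin at the centre of its underside, z up.
- tray_divided: Fixed blue tray, floor 4 mm thick, walls 4 mm thick, rim 12 mm above the work surface, 70 mm deep (its x) by 140 mm wide (its y) outside. A divider 4 mm thick across its middle makes two equal bays, each 62 mm (x) by 64 mm (y) inside, centred at y = +-34 mm: for the capacitors, one in each, either way round. Origin at the centre of its underside, on the work surface, z up.
- tray_long: Fixed blue tray, floor 4 mm thick, walls 4 mm thick, rim 12 mm above the work surface, 70 mm deep (its x) by 150 mm wide (its y) outside. The longest tray, undivided, 62 by 142 mm inside: for the two heat sinks. Origin at the centre of its underside, on the work surface, z up.
- tray_small: Fixed blue tray, floor 4 mm thick, walls 4 mm thick, rim 12 mm above the work surface, 70 mm deep (its x) by 90 mm wide (its y) outside. The shortest tray, undivided, 62 by 82 mm inside: for the transformer. Origin at the centre of its underside, on the work surface, z up.
- tape_roll: Roll of yellow tape lying flat, 96 mm outside diameter, 24 mm high, loose; to be left alone. Origin at the centre of its underside.
- board: Green circuit board on an aluminium carrier plate 90 mm (its x) by 120 mm (its y), up to 22 mm high, loose; to be left alone. Origin at the centre of its underside.

How it is judged (in metres and radians):
At the end, for the whole second after the job is handed in: One capacitor stands in each bay of the divided tray, both heat sinks (fins up) in the long tray, the transformer upright in the small one: each between the walls, flat on the floor (within 2 mm, tilt under 0.08 rad), at rest. Tape roll and board never moved over 15 mm ((((x of cap_1 in the frame of tray_divided between -0.031 and 0.031 m and y of cap_1 in the frame of tray_divided between 0.002 and 0.066 m and z of cap_1 in the frame of tray_divided between 0.002 and 0.0065 m and angle between cap_1's own z axis and vertical below 0.08 rad) and (x of cap_2 in the frame of tray_divided between -0.031 and 0.031 m and y of cap_2 in the frame of tray_divided between -0.066 and -0.002 m and z of cap_2 in the frame of tray_divided between 0.002 and 0.0065 m and angle between cap_2's own z axis and vertical below 0.08 rad)) or ((x of cap_2 in the frame of tray_divided between -0.031 and 0.031 m and y of cap_2 in the frame of tray_divided between 0.002 and 0.066 m and z of cap_2 in the frame of tray_divided between 0.002 and 0.0065 m and angle between cap_2's own z axis and vertical below 0.08 rad) and (x of cap_1 in the frame of tray_divided between -0.031 and 0.031 m and y of cap_1 in the frame of tray_divided between -0.066 and -0.002 m and z of cap_1 in the frame of tray_divided between 0.002 and 0.0065 m and angle between cap_1's own z axis and vertical below 0.08 rad))) and x of sink_1 in the frame of tray_long between -0.031 and 0.031 m and y of sink_1 in the frame of tray_long between -0.071 and 0.071 m and z of sink_1 in the frame of tray_long between 0.002 and 0.0065 m and angle between each of sink_1, sink_2, transformer's own z axis and vertical below 0.08 rad and x of sink_2 in the frame of tray_long between -0.031 and 0.031 m and y of sink_2 in the frame of tray_long between -0.071 and 0.071 m and z of sink_2 in the frame of tray_long between 0.002 and 0.0065 m and x of transformer in the frame of tray_small between -0.031 and 0.031 m and y of transformer in the frame of tray_small between -0.041 and 0.041 m and z of transformer in the frame of tray_small between 0.002 and 0.0065 m and linear speed of each of cap_1, cap_2, sink_1, sink_2, transformer below 0.01 m/s and angular speed of each of cap_1, cap_2, sink_1, sink_2, transformer below 0.1 rad/s); the robot touches nothing.
It fails at once if the roll of tape is moved by more than 15 mm (distance of tape_roll from where it was at the start of the episode above 0.015 m).
It fails at once if the circuit board is moved by more than 15 mm (distance of board from where it was at the start of the episode above 0.015 m).
It also fails if it takes over 115 s, if anything falls off the work surface, if the arm or the gripper's body presses on something with over 40 N, if the wrist force passes 120 N, or if a joint passes its speed limit or range.

## Working session

There is one attempt and no reset: what is moved stays moved. The work goes in short steps, Python scripts to look and compute and a tool call to move; the robot and the scene stay as the last step left them, time stands still between calls to the robot, and variables do not carry over. Pictures are saved under pics/ and viewed, about 12 in all and at most 16, crops included, and the job is handed in when it is done.

Besides the shell and the picture viewer there is one more tool, called after ">>>" as name(argument=value, ...), one argument or row to a line, values as JSON. play_rows: Moves the arm, as the interface text tells. Its arguments: {"type":"object","properties":{"increments":{"type":"array","items":{"type":"object","properties":{"gripper":{"type":"number"},"x":{"type":"number"},"y":{"type":"number"},"z":{"type":"number"},"yaw":{"type":"number"}}}},"squeeze":{"type":"number"}},"required":["increments"]}

```bash
mkdir -p pics; cat > h.py <<'E'
import numpy as np, cv2, pickle
from cell import bot
def snap(n,f):
    s=bot.snapshot(n); cv2.imwrite(f'pics/{f}.png',s['image'][:,:,::-1]); pickle.dump(s,open(f'pics/{f}.pkl','wb')); return s
def K(s):
    f=200/np.tan(np.radians(s['fov_y'])/2); return np.array([[f,0,s['cx']],[0,f,s['cy']],[0,0,1]])
def ray(s,uv):
    V=np.array(s['view']); p=cv2.undistortPoints(np.array([[uv]],float),K(s),np.array(s['D'],float))[0,0]
    R=V[:3,:3]; return -R.T@V[:3,3], R.T@np.array([*p,1])
def at(f,uv,z):
    s=pickle.load(open(f'pics/{f}.pkl','rb')); c,d=ray(s,uv); return (c+d*(z-c[2])/d[2]).round(4)
def proj(f,P):
    s=pickle.load(open(f'pics/{f}.pkl','rb')); V=np.array(s['view'])
    return cv2.projectPoints(np.array(P,float).reshape(-1,3),cv2.Rodrigues(V[:3,:3])[0],V[:3,3],K(s),np.array(s['D'],float))[0][:,0].round(1)
E
python3 - <<'E'
from h import *
s=snap('top','t0'); snap('side','s0')
for n in ('t0','s0'):
    s=pickle.load(open(f'pics/{n}.pkl','rb')); print(s['fov_y'],s['D'],ray(s,(320,200)))
im=cv2.imread('pics/t0.png'); cv2.imwrite('pics/t0x.png',cv2.resize(im,(800,500),interpolation=cv2.INTER_CUBIC))
print(bot.get_state())
E
```

```text
50.77467408344562 [0.01681043 0.         0.         0.         0.        ] (array([0.44072266, 0.0139048 , 1.04822327]), array([ 0.09045369, -0.00686116, -0.99595469]))
44.47721354329851 [-0.12349655  0.          0.          0.          0.        ] (array([-0.03723772, -0.78966208,  0.79378823]), array([ 0.45563776,  0.66443218, -0.59242733]))
{'t': 0.1, 'joint_pos': array([-78.83975567,  26.83255792,  -0.66731249,  91.8763621 ,
         0.3441213 ,  61.38741061,  -3.22653397]), 'joint_velocities': array([-0.00823249, -0.03759883, -0.03365726, -0.15557199,  0.03589969,
       -0.10305393, -0.0613    ]), 'joint_efforts': array([ 4.86760637e-04, -5.33522952e+01,  2.13039096e-02, -2.51964390e+01,
        1.14593154e-02,  4.32751898e-03,  1.52155911e-05]), 'ee_pos': array([0.15302523, 0.63119995, 0.23041026]), 'eef_rot': array([ -86.39987329,   89.90566619, -100.02589091]), 'force': array([-0.65009258, -0.90233298, -0.66686376]), 'moment': array([-2.31234644e-02,  9.67211067e-03, -4.57171628e-05]), 'gripper_width': 0.08533663754721971}
```

View pics/t0x.png

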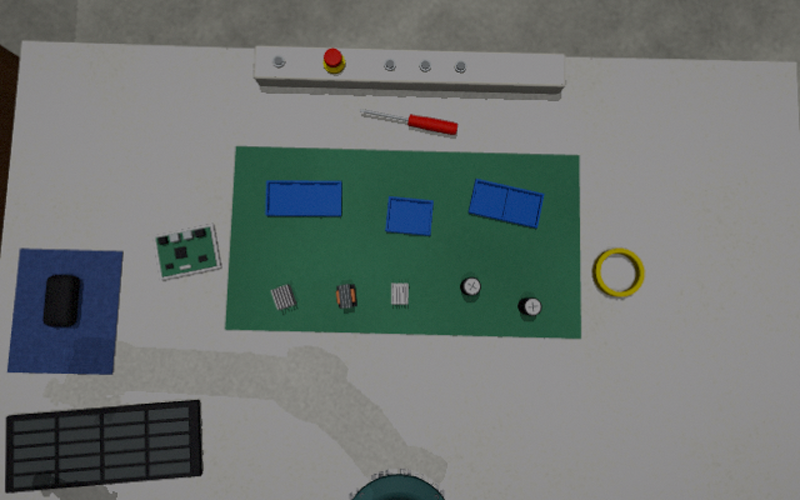

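View pics/s0.png

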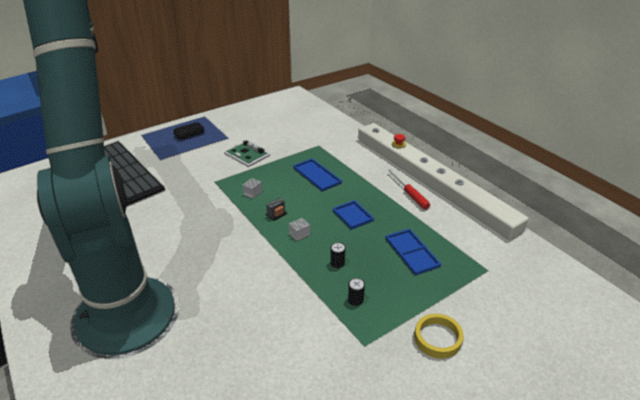

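```bash
python3 - <<'E'
from h import *
im=cv2.imread('pics/t0.png'); a=im[138:194,205:445]; b=im[220:264,205:445]
f=lambda a:cv2.resize(cv2.convertScaleAbs(a,alpha=1.5),None,fx=10/3,fy=10/3,interpolation=cv2.INTER_CUBIC)
cv2.imwrite('pics/c0.png',np.vstack([f(a),f(b)])); print(f(a).shape)
# rough positions
for n,uv,z in [('long',(305,199),.012),('small',(410,217),.012),('div',(506,204),.012),('sA',(283,297),.035),('T',(346,296),.04),('sB',(400,294),.035),('c1',(471,287),.05),('c2',(532,306),.05),('tape',(619,273),.024),('board',(188,252),.02)]:
    print(n,at('t0',(uv[0]*.8,uv[1]*.8),z))
print(proj('t0',[.153,.632,.231]))
E
```

```text
(187, 800, 3)
long [0.6316 0.1985 0.012 ]
small [ 0.6012 -0.0114  0.012 ]
div [ 0.6327 -0.2022  0.012 ]
sA [0.4367 0.2278 0.035 ]
T [0.4417 0.1073 0.04  ]
sB [0.4482 0.0047 0.035 ]
c1 [ 0.4648 -0.129   0.05  ]
c2 [ 0.4323 -0.2443  0.05  ]
tape [ 0.5005 -0.4199  0.024 ]
board [0.519  0.4195 0.02  ]
[[-26.9 388.3]]
```

View pics/c0.png

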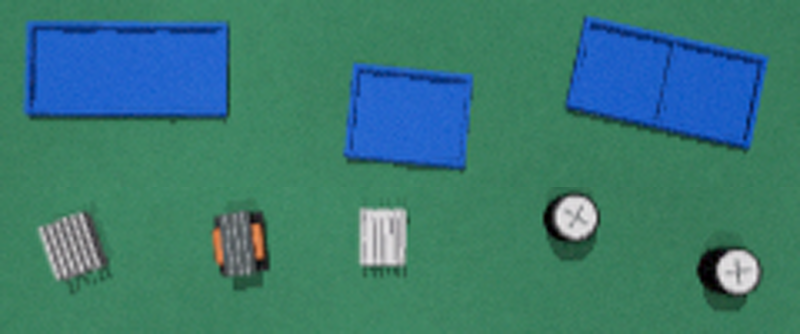

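```bash
cat >> h.py <<'E'
def go(x,y,z,ang=None):
    """increments (cm, deg): shift in current tool axes, then yaw so that the jaw axis is at ang (world deg, mod 180)"""
    from scipy.spatial.transform import Rotation as Ro
    s=bot.get_state(); R=Ro.from_euler('xyz',s['eef_rot'],degrees=True).as_matrix()
    d=R.T@(np.array([x,y,z])-s['ee_pos'])*100; j=np.degrees(np.arctan2(R[1,1],R[0,1])); 
    t=None if ang is None else -((ang-j+90)%180-90)  # tool x down: +turn lowers world angle
    print('shift cm x,y,z',d.round(2),'jaw',j.round(1),'turn',t,'tcp',s['ee_pos'].round(4),'w',round(s['gripper_width'],4),'j7',s['joint_pos'][6].round(1),'t',s['t'])
    return R
E
python3 - <<'E'
from h import *
T=lambda p:(205+p[0]/10*3,138+p[1]*.3); B=lambda p:(205+p[0]*.3,220+(p[1]-187)*.3)
def box(n,c,z,f):
    P=np.array([at('t0',f(p),z)[:2] for p in c]); e=[P[1]-P[0],P[2]-P[1],P[3]-P[2],P[0]-P[3]]
    print(n,P.mean(0).round(4),[round(np.linalg.norm(v)*1000,1) for v in e],[round(float(np.degrees(np.arctan2(v[1],v[0])))%90,1) for v in e])
box('long',[(27,23),(229,24),(228,116),(25,115)],.012,T)
box('small',[(354,65),(471,75),(465,168),(346,157)],.012,T)
box('div',[(586,17),(766,58),(748,148),(567,107)],.012,T)
box('sA',[(40,227),(86,211),(106,266),(58,283)],.035,B)
box('sB',[(360,209),(406,209),(406,266),(360,266)],.035,B)
box('T',[(224,212),(252,211),(255,274),(226,276)],.04,B)
for p in [(575,217),(738,271)]: print(at('t0',B(p),.05))
R=go(.437,.228,.1,0); print(R.round(2))
im=cv2.imread('pics/s0.png')
cv2.imwrite('pics/c1.png',cv2.resize(cv2.convertScaleAbs(im[170:310,235:375],alpha=1.4),None,fx=4,fy=4,interpolation=cv2.INTER_CUBIC))
E
```

```text
long [0.6325 0.2005] [np.float64(150.9), np.float64(69.6), np.float64(150.6), np.float64(69.5)] [1.4, 1.5, 1.3, 1.7]
small [ 0.6031 -0.0106] [np.float64(87.8), np.float64(70.3), np.float64(88.8), np.float64(69.6)] [86.7, 87.5, 86.3, 86.7]
div [ 0.6339 -0.2026] [np.float64(138.0), np.float64(69.6), np.float64(137.9), np.float64(70.1)] [78.5, 78.9, 78.7, 79.0]
sA [0.436  0.2269] [np.float64(34.6), np.float64(42.0), np.float64(35.9), np.float64(42.1)] [20.8, 22.5, 21.1, 20.7]
sB [0.4484 0.0049] [np.float64(33.1), np.float64(40.8), np.float64(33.0), np.float64(40.7)] [1.6, 1.4, 1.4, 1.5]
T [0.4416 0.1074] [np.float64(20.0), np.float64(44.9), np.float64(20.7), np.float64(45.4)] [3.7, 4.7, 5.3, 3.9]
[ 0.4663 -0.1306  0.05  ]
[ 0.4314 -0.2461  0.05  ]
shift cm x,y,z [ 13.1  -32.47  37.1 ] jaw 76.4 turn 76.37397752089754 tcp [0.153  0.6312 0.2304] w 0.0853 j7 -3.2 t 0.1
[[-0.    0.24  0.97]
 [-0.    0.97 -0.24]
 [-1.   -0.    0.  ]]
```

View pics/c1.png

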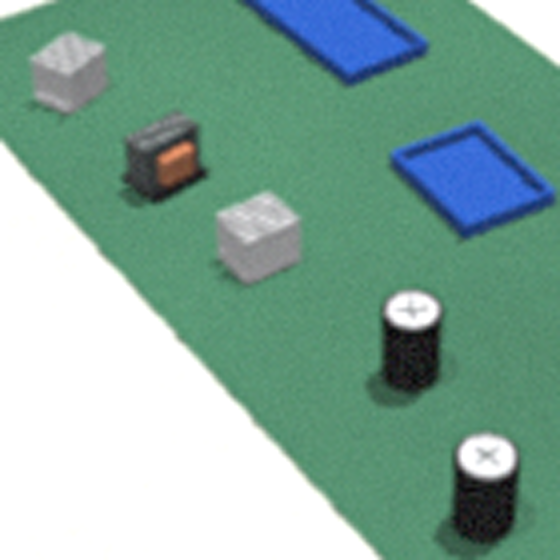

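>>> play_rows(
  increments=[
    {"y": -2.7,"z": 3.1,"gripper": 0.6},
    {"y": -2.7,"z": 3.1},
    {"y": -2.7,"z": 3.1},
    {"y": -2.7,"z": 3.1},
    {"y": -2.7,"z": 3.1},
    {"y": -2.7,"z": 3.1},
    {"y": -2.7,"z": 3.1},
    {"y": -2.7,"z": 3.1},
    {"y": -2.7,"z": 3.1},
    {"y": -2.7,"z": 3.1},
    {"y": -2.7,"z": 3.1},
    {"y": -2.7,"z": 3.1},
  ],
  squeeze=40,
)

```text
validation failed for argument at $.in...
```

>>> play_rows(
  increments=[
    {"yaw": -8.5,"x": 2},
    {"yaw": -8.5,"x": 2},
    {"yaw": -8.5,"x": 2},
    {"yaw": -8.5,"x": 2},
    {"x": 2},
    {},
    {},
  ],
)

```text
validation failed for argument at $.in...
```

```bash
python3 - <<'E'
from h import *
go(.436,.227,.010,111)
E
```

```text
shift cm x,y,z [ 22.1  -32.58  37.02] jaw 76.4 turn -34.62602247910246 tcp [0.153  0.6312 0.2304] w 0.0853 j7 -3.2 t 0.1
```

>>> play_rows(
  increments=[
    {"gripper": 0.6,"x": 0,"y": -2.7,"z": 3.1,"yaw": 0},
    {"gripper": 0.6,"x": 0,"y": -2.7,"z": 3.1,"yaw": 0},
    {"gripper": 0.6,"x": 0,"y": -2.7,"z": 3.1,"yaw": 0},
    {"gripper": 0.6,"x": 0,"y": -2.7,"z": 3.1,"yaw": 0},
    {"gripper": 0.6,"x": 0,"y": -2.7,"z": 3.1,"yaw": 0},
    {"gripper": 0.6,"x": 0,"y": -2.7,"z": 3.1,"yaw": 0},
    {"gripper": 0.6,"x": 0,"y": -2.7,"z": 3.1,"yaw": 0},
    {"gripper": 0.6,"x": 0,"y": -2.7,"z": 3.1,"yaw": 0},
    {"gripper": 0.6,"x": 0,"y": -2.7,"z": 3.1,"yaw": 0},
    {"gripper": 0.6,"x": 0,"y": -2.7,"z": 3.1,"yaw": 0},
    {"gripper": 0.6,"x": 0,"y": -2.7,"z": 3.1,"yaw": 0},
    {"gripper": 0.6,"x": 0,"y": -2.7,"z": 3.1,"yaw": 0},
  ],
  squeeze=40,
)

```text
t: 1.3
ee_pos: [0.4389, 0.2276, 0.2312]
eef_rot: [-158.7, 90.0, -172.3]
force: [0.1, 0.1, -0.3]
gripper_width: 0.0681
```

>>> play_rows(
  increments=[
    {"gripper": 0.6,"x": 2,"y": 0,"z": 0,"yaw": -8.5},
    {"gripper": 0.6,"x": 2,"y": 0,"z": 0,"yaw": -8.5},
    {"gripper": 0.6,"x": 2,"y": 0,"z": 0,"yaw": -8.5},
    {"gripper": 0.6,"x": 2,"y": 0,"z": 0,"yaw": -8.5},
    {"gripper": 0.6,"x": 2,"y": 0,"z": 0,"yaw": 0},
    {"gripper": 0.6,"x": 0,"y": 0,"z": 0,"yaw": 0},
    {"gripper": 0.6,"x": 0,"y": 0,"z": 0,"yaw": 0},
  ],
)

```text
t: 2.0
ee_pos: [0.4382, 0.229, 0.1313]
eef_rot: [-160.9, 89.9, -140.6]
force: [-1.3, -0.5, -0.9]
gripper_width: 0.0684
```

```bash
python3 - <<'E'
from h import *
go(.436,.227,.010,111); print(bot.get_state()['force'].round(1))
E
```

```text
shift cm x,y,z [12.13 -0.11 -0.27] jaw 110.3 turn -0.6551272918356972 tcp [0.4382 0.229  0.1313] w 0.0684 j7 81.8 t 2.0
[-1.3 -0.5 -0.9]
```

>>> play_rows(
  increments=[
    {"gripper": 0.6,"x": 3,"y": -0.1,"z": -0.3,"yaw": -0.6},
    {"gripper": 0.6,"x": 3,"y": 0,"z": 0,"yaw": 0},
    {"gripper": 0.6,"x": 3,"y": 0,"z": 0,"yaw": 0},
    {"gripper": 0.6,"x": 2,"y": 0,"z": 0,"yaw": 0},
    {"gripper": 0.6,"x": 1.1,"y": 0,"z": 0,"yaw": 0},
    {"gripper": 0.6,"x": 0,"y": 0,"z": 0,"yaw": 0},
    {"gripper": -1,"x": 0,"y": 0,"z": 0,"yaw": 0},
    {"gripper": -1,"x": 0,"y": 0,"z": 0,"yaw": 0},
    {"gripper": -1,"x": 0,"y": 0,"z": 0,"yaw": 0},
    {"gripper": -1,"x": 0,"y": 0,"z": 0,"yaw": 0},
    {"gripper": -1,"x": 0,"y": 0,"z": 0,"yaw": 0},
    {"gripper": -1,"x": 0,"y": 0,"z": 0,"yaw": 0},
  ],
)

```text
t: 3.2
ee_pos: [0.4369, 0.2279, 0.0117]
eef_rot: [13.2, 89.8, 34.1]
force: [-0.5, -0.1, 7.3]
gripper_width: 0.0312
```

```bash
python3 - <<'E'
from h import *
go(.6335,.2365,.1,91.4); print(bot.get_state()['force'].round(1))
s=snap('side','s1'); cv2.imwrite('pics/s1c.png',cv2.resize(s['image'][100:260,180:420,::-1],None,fx=3,fy=3))
E
```

```text
shift cm x,y,z [-8.78 -6.23 18.69] jaw 111.0 turn 19.576657628476184 tcp [0.4369 0.2279 0.0117] w 0.0312 j7 84.2 t 3.2
[-0.5 -0.1  7.3]
```

View pics/s1c.png

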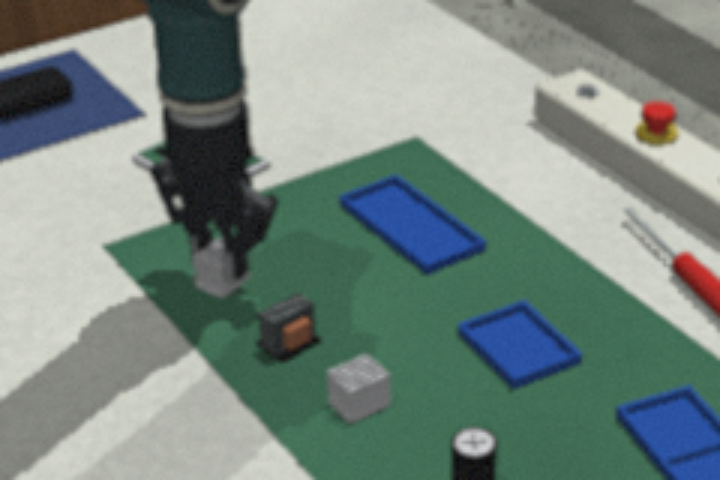

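>>> play_rows(
  increments=[
    {"gripper": -1,"x": -2,"y": 0,"z": 0,"yaw": 0},
    {"gripper": -1,"x": -3,"y": 0,"z": 0,"yaw": 0},
    {"gripper": -1,"x": -3,"y": 0,"z": 0,"yaw": 0},
    {"gripper": -1,"x": 0,"y": -1.3,"z": 3.7,"yaw": 0},
    {"gripper": -1,"x": 0,"y": -1.3,"z": 3.7,"yaw": 0},
    {"gripper": -1,"x": 0,"y": -1.3,"z": 3.7,"yaw": 0},
    {"gripper": -1,"x": 0,"y": -1.3,"z": 3.7,"yaw": 0},
    {"gripper": -1,"x": 0,"y": -1.4,"z": 3.7,"yaw": 0},
    {"gripper": -1,"x": 0,"y": 0,"z": 0,"yaw": 6.5},
    {"gripper": -1,"x": 0,"y": 0,"z": 0,"yaw": 6.5},
    {"gripper": -1,"x": 0,"y": 0,"z": 0,"yaw": 6.6},
    {"gripper": -1,"x": 0,"y": 0,"z": 0,"yaw": 0},
  ],
)

```text
t: 4.45
ee_pos: [0.6321, 0.2318, 0.0905]
eef_rot: [-66.7, 90.0, -65.4]
force: [0.5, -0.2, -0.1]
gripper_width: 0.0313
```

```bash
python3 - <<'E'
from h import *
go(.6325,.2325,.0165,91.4)
E
```

```text
shift cm x,y,z [7.4  0.07 0.04] jaw 91.4 turn -0.039321891152468424 tcp [0.6321 0.2318 0.0905] w 0.0313 j7 75.7 t 4.45
```

>>> play_rows(
  increments=[
    {"gripper": -1,"x": 3,"y": 0.1,"z": 0,"yaw": 0},
    {"gripper": -1,"x": 2,"y": 0,"z": 0,"yaw": 0},
    {"gripper": -1,"x": 1.4,"y": 0,"z": 0,"yaw": 0},
    {"gripper": -1,"x": 0.6,"y": 0,"z": 0,"yaw": 0},
    {"gripper": -1,"x": 0.4,"y": 0,"z": 0,"yaw": 0},
    {"gripper": -1,"x": 0,"y": 0,"z": 0,"yaw": 0},
  ],
)

```text
t: 5.05
ee_pos: [0.6326, 0.2328, 0.0166]
eef_rot: [18.0, 90.0, 19.4]
force: [0.6, -0.3, -0.6]
gripper_width: 0.031
```

>>> play_rows(
  increments=[
    {"gripper": 0.1,"x": 0,"y": 0,"z": 0,"yaw": 0},
    {"gripper": 0.1,"x": 0,"y": 0,"z": 0,"yaw": 0},
    {"gripper": 0.1,"x": 0,"y": 0,"z": 0,"yaw": 0},
    {"gripper": 0.1,"x": -1,"y": 0,"z": 0,"yaw": 0},
    {"gripper": 0.1,"x": -3,"y": 0,"z": 0,"yaw": 0},
    {"gripper": 0.1,"x": -5,"y": 0,"z": 0,"yaw": 0},
    {"gripper": 0.6,"x": 0,"y": 0,"z": 0,"yaw": 0},
  ],
)

```text
t: 5.75
ee_pos: [0.6371, 0.2343, 0.1146]
eef_rot: [21.4, 89.2, 22.8]
force: [0.5, -0.1, 0.4]
gripper_width: 0.06
```

```bash
python3 - <<'E'
from h import *
go(.448,.005,.010,91.5)
E
```

```text
shift cm x,y,z [ 10.1  -22.53 -19.57] jaw 91.4 turn -0.13975100170497967 tcp [0.6371 0.2343 0.1146] w 0.06 j7 75.5 t 5.75
```

>>> play_rows(
  increments=[
    {"gripper": 0.6,"x": 0,"y": -3.2,"z": -2.7,"yaw": 0},
    {"gripper": 0.6,"x": 0,"y": -3.2,"z": -2.7,"yaw": 0},
    {"gripper": 0.6,"x": 0,"y": -3.2,"z": -2.7,"yaw": 0},
    {"gripper": 0.6,"x": 0,"y": -3.2,"z": -2.7,"yaw": 0},
    {"gripper": 0.6,"x": 0,"y": -3.2,"z": -2.7,"yaw": 0},
    {"gripper": 0.6,"x": 0,"y": -3.2,"z": -2.7,"yaw": 0},
    {"gripper": 0.6,"x": 0,"y": -3.2,"z": -2.7,"yaw": 0},
    {"gripper": 0.6,"x": 0,"y": 0,"z": 0,"yaw": 0},
    {"gripper": 0.6,"x": 0,"y": 0,"z": 0,"yaw": 0},
  ],
)

```text
t: 6.65
ee_pos: [0.4492, 0.0038, 0.1073]
eef_rot: [13.9, 89.9, 15.2]
force: [0.3, -0.1, 1.0]
gripper_width: 0.0679
```

```bash
python3 - <<'E'
from h import *
go(.448,.005,.010,91.5)
E
```

```text
shift cm x,y,z [ 9.73  0.11 -0.14] jaw 91.3 turn -0.23551188619664742 tcp [0.4492 0.0038 0.1073] w 0.0679 j7 93.6 t 6.65
```

>>> play_rows(
  increments=[
    {"gripper": 0.6,"x": 3,"y": 0.1,"z": -0.1,"yaw": 0},
    {"gripper": 0.6,"x": 3,"y": 0,"z": 0,"yaw": 0},
    {"gripper": 0.6,"x": 2.4,"y": 0,"z": 0,"yaw": 0},
    {"gripper": 0.6,"x": 1.2,"y": 0,"z": 0,"yaw": 0},
    {"gripper": 0.6,"x": 0,"y": 0,"z": 0,"yaw": 0},
    {"gripper": -1,"x": 0,"y": 0,"z": 0,"yaw": 0},
    {"gripper": -1,"x": 0,"y": 0,"z": 0,"yaw": 0},
    {"gripper": -1,"x": 0,"y": 0,"z": 0,"yaw": 0},
    {"gripper": -1,"x": 0,"y": 0,"z": 0,"yaw": 0},
    {"gripper": -1,"x": 0,"y": 0,"z": 0,"yaw": 0},
    {"gripper": -1,"x": 0,"y": 0,"z": 0,"yaw": 0},
  ],
)

```text
t: 7.75
ee_pos: [0.4487, 0.0055, 0.0115]
eef_rot: [11.2, 89.8, 12.6]
force: [-0.7, -0.3, 7.5]
gripper_width: 0.0313
```

```bash
python3 - <<'E'
from h import *
go(.632,.1685,.0165,91.4)
E
```

```text
shift cm x,y,z [-0.44 15.85 18.71] jaw 91.4 turn -0.024342508126665052 tcp [0.4487 0.0055 0.0115] w 0.0313 j7 97.9 t 7.75
```

>>> play_rows(
  increments=[
    {"gripper": -1,"x": -2,"y": 0,"z": 0,"yaw": 0},
    {"gripper": -1,"x": -3,"y": 0,"z": 0,"yaw": 0},
    {"gripper": -1,"x": -3,"y": 0,"z": 0,"yaw": 0},
    {"gripper": -1,"x": 0,"y": 2.6,"z": 3.1,"yaw": 0},
    {"gripper": -1,"x": 0,"y": 2.6,"z": 3.1,"yaw": 0},
    {"gripper": -1,"x": 0,"y": 2.6,"z": 3.1,"yaw": 0},
    {"gripper": -1,"x": 0,"y": 2.6,"z": 3.1,"yaw": 0},
    {"gripper": -1,"x": 0,"y": 2.6,"z": 3.1,"yaw": 0},
    {"gripper": -1,"x": 0,"y": 2.7,"z": 3.2,"yaw": 0},
    {"gripper": -1,"x": 0,"y": 0,"z": 0,"yaw": 0},
    {"gripper": -1,"x": 0,"y": 0,"z": 0,"yaw": 0},
  ],
)

```text
t: 8.85
ee_pos: [0.6305, 0.1672, 0.09]
eef_rot: [-145.4, 90.0, -143.9]
force: [-0.0, 0.1, -0.7]
gripper_width: 0.0316
```

```bash
python3 - <<'E'
from h import *
go(.632,.1685,.0165,91.4)
s=snap('top','t1'); cv2.imwrite('pics/t1c.png',cv2.resize(s['image'][120:280,180:450,::-1],None,fx=2.9,fy=2.9,interpolation=cv2.INTER_CUBIC))
E
```

```text
shift cm x,y,z [7.35 0.13 0.16] jaw 91.4 turn 0.049713575923490794 tcp [0.6305 0.1672 0.09  ] w 0.0316 j7 81.8 t 8.85
```

View pics/t1c.png

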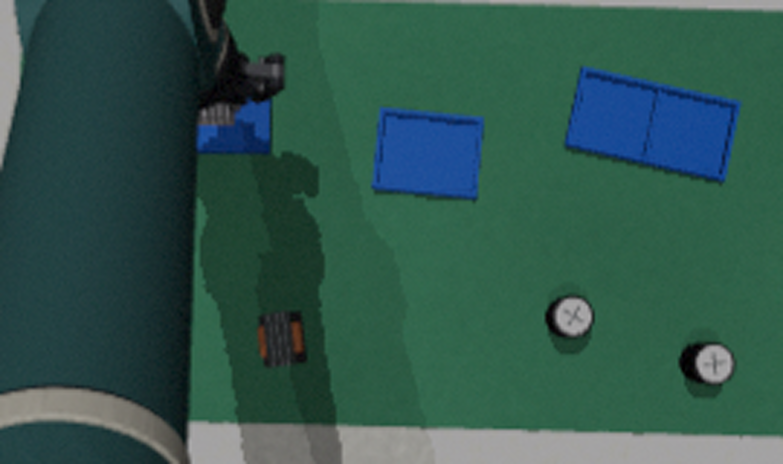

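The arm hides the tray's left part, but sink B hangs in the gripper over the tray. The transformer is at about (281,338) and the caps are untouched. Lowering sink B now.

>>> play_rows(
  increments=[
    {"gripper": -1,"x": 3,"y": 0.1,"z": 0.1,"yaw": 0},
    {"gripper": -1,"x": 2,"y": 0,"z": 0,"yaw": 0},
    {"gripper": -1,"x": 1.4,"y": 0,"z": 0,"yaw": 0},
    {"gripper": -1,"x": 0.6,"y": 0,"z": 0,"yaw": 0},
    {"gripper": -1,"x": 0.4,"y": 0,"z": 0,"yaw": 0},
    {"gripper": -1,"x": 0,"y": 0,"z": 0,"yaw": 0},
  ],
)

```text
t: 9.5
ee_pos: [0.6319, 0.1675, 0.0166]
eef_rot: [-1.1, 90.0, 0.2]
force: [-0.2, 0.2, -0.6]
gripper_width: 0.0314
```

>>> play_rows(
  increments=[
    {"gripper": 0.1,"x": 0,"y": 0,"z": 0,"yaw": 0},
    {"gripper": 0.1,"x": 0,"y": 0,"z": 0,"yaw": 0},
    {"gripper": 0.1,"x": 0,"y": 0,"z": 0,"yaw": 0},
    {"gripper": 0.1,"x": -1,"y": 0,"z": 0,"yaw": 0},
    {"gripper": 0.1,"x": -3,"y": 0,"z": 0,"yaw": 0},
    {"gripper": 0.1,"x": -5,"y": 0,"z": 0,"yaw": 0},
    {"gripper": 0.6,"x": 0,"y": 0,"z": 0,"yaw": 0},
    {"gripper": 0.6,"x": 0,"y": 0,"z": 0,"yaw": 0},
  ],
)

```text
t: 10.3
ee_pos: [0.633, 0.1682, 0.1088]
eef_rot: [20.0, 89.8, 21.4]
force: [-0.0, -1.1, -0.6]
gripper_width: 0.0684
```

```bash
python3 - <<'E'
from h import *
go(.4416,.1074,.013,4.5)
E
```

```text
shift cm x,y,z [  9.5   -5.63 -19.32] jaw 91.4 turn 86.87441591626391 tcp [0.633  0.1682 0.1088] w 0.0684 j7 81.5 t 10.3
```

>>> play_rows(
  increments=[
    {"gripper": 0.6,"x": 0,"y": -1.1,"z": -3.8,"yaw": 0},
    {"gripper": 0.6,"x": 0,"y": -1.1,"z": -3.8,"yaw": 0},
    {"gripper": 0.6,"x": 0,"y": -1.1,"z": -3.8,"yaw": 0},
    {"gripper": 0.6,"x": 0,"y": -1.1,"z": -3.8,"yaw": 0},
    {"gripper": 0.6,"x": 0,"y": -1.1,"z": -3.8,"yaw": 0},
    {"gripper": 0.6,"x": 0,"y": 0,"z": 0,"yaw": 8.5},
    {"gripper": 0.6,"x": 0,"y": 0,"z": 0,"yaw": 8.5},
    {"gripper": 0.6,"x": 0,"y": 0,"z": 0,"yaw": 8.5},
    {"gripper": 0.6,"x": 0,"y": 0,"z": 0,"yaw": 8.5},
    {"gripper": 0.6,"x": 0,"y": 0,"z": 0,"yaw": 8.5},
    {"gripper": 0.6,"x": 0,"y": 0,"z": 0,"yaw": 8.5},
    {"gripper": 0.6,"x": 0,"y": 0,"z": 0,"yaw": 8.5},
  ],
)

```text
t: 11.5
ee_pos: [0.4422, 0.1079, 0.1055]
eef_rot: [-96.7, 89.9, -155.2]
force: [0.7, -0.3, -1.1]
gripper_width: 0.0683
```

>>> play_rows(
  increments=[
    {"gripper": 0.6,"x": 0,"y": 0,"z": 0,"yaw": 8.5},
    {"gripper": 0.6,"x": 0,"y": 0,"z": 0,"yaw": 8.5},
    {"gripper": 0.6,"x": 0,"y": 0,"z": 0,"yaw": 8.5},
    {"gripper": 0.6,"x": 0,"y": 0,"z": 0,"yaw": 1.9},
    {"gripper": 0.6,"x": 0,"y": 0,"z": 0,"yaw": 0},
    {"gripper": 0.6,"x": 0,"y": 0,"z": 0,"yaw": 0},
  ],
)

```text
t: 12.1
ee_pos: [0.4428, 0.1082, 0.106]
eef_rot: [-69.1, 90.0, -154.4]
force: [0.3, -0.0, -0.1]
gripper_width: 0.0683
```

```bash
python3 - <<'E'
from h import *
go(.4416,.1074,.013,4.5)
E
```

```text
shift cm x,y,z [ 9.3  -0.12  0.07] jaw 4.6 turn 0.11882818301067744 tcp [0.4428 0.1082 0.106 ] w 0.0683 j7 5.8 t 12.1
```

>>> play_rows(
  increments=[
    {"gripper": 0.6,"x": 3,"y": -0.1,"z": 0.1,"yaw": 0},
    {"gripper": 0.6,"x": 3,"y": 0,"z": 0,"yaw": 0},
    {"gripper": 0.6,"x": 2,"y": 0,"z": 0,"yaw": 0},
    {"gripper": 0.6,"x": 1.2,"y": 0,"z": 0,"yaw": 0},
    {"gripper": 0.6,"x": 0,"y": 0,"z": 0,"yaw": 0},
    {"gripper": -1,"x": 0,"y": 0,"z": 0,"yaw": 0},
    {"gripper": -1,"x": 0,"y": 0,"z": 0,"yaw": 0},
    {"gripper": -1,"x": 0,"y": 0,"z": 0,"yaw": 0},
    {"gripper": -1,"x": 0,"y": 0,"z": 0,"yaw": 0},
    {"gripper": -1,"x": 0,"y": 0,"z": 0,"yaw": 0},
    {"gripper": -1,"x": 0,"y": 0,"z": 0,"yaw": 0},
  ],
)

```text
t: 13.2
ee_pos: [0.4431, 0.1073, 0.0154]
eef_rot: [110.1, 89.9, 24.6]
force: [-0.5, -1.1, 6.9]
gripper_width: 0.0436
```

```bash
python3 - <<'E'
from h import *
go(.603,-.0106,.0185,-3.3)
E
```

```text
shift cm x,y,z [-0.29 15.02 13.  ] jaw 4.5 turn 7.7789790044841425 tcp [0.4431 0.1073 0.0154] w 0.0436 j7 14.7 t 13.2
```

>>> play_rows(
  increments=[
    {"gripper": -1,"x": -2,"y": 0,"z": 0,"yaw": 0},
    {"gripper": -1,"x": -3,"y": 0,"z": 0,"yaw": 0},
    {"gripper": -1,"x": -3,"y": 0,"z": 0,"yaw": 0},
    {"gripper": -1,"x": 0,"y": 3,"z": 2.6,"yaw": 0},
    {"gripper": -1,"x": 0,"y": 3,"z": 2.6,"yaw": 0},
    {"gripper": -1,"x": 0,"y": 3,"z": 2.6,"yaw": 0},
    {"gripper": -1,"x": 0,"y": 3,"z": 2.6,"yaw": 0},
    {"gripper": -1,"x": 0,"y": 3,"z": 2.6,"yaw": 0},
    {"gripper": -1,"x": 0,"y": 0,"z": 0,"yaw": 7.8},
    {"gripper": -1,"x": 0,"y": 0,"z": 0,"yaw": 0},
    {"gripper": -1,"x": 0,"y": 0,"z": 0,"yaw": 0},
  ],
)

```text
t: 14.3
ee_pos: [0.6012, -0.0099, 0.0941]
eef_rot: [-109.8, 89.9, 157.1]
force: [-0.6, 0.3, -1.7]
gripper_width: 0.0432
```

```bash
python3 - <<'E'
from h import *
go(.603,-.0106,.0200,-3.3)
E
```

```text
shift cm x,y,z [7.41 0.2  0.07] jaw -3.1 turn 0.1912973197057113 tcp [ 0.6012 -0.0099  0.0941] w 0.0432 j7 17.3 t 14.3
```

Release width: 44 mm + 12 → about 0.32.

>>> play_rows(
  increments=[
    {"gripper": -1,"x": 3,"y": 0.2,"z": 0.1,"yaw": 0},
    {"gripper": -1,"x": 2,"y": 0,"z": 0,"yaw": 0},
    {"gripper": -1,"x": 1.4,"y": 0,"z": 0,"yaw": 0},
    {"gripper": -1,"x": 0.6,"y": 0,"z": 0,"yaw": 0},
    {"gripper": -1,"x": 0.4,"y": 0,"z": 0,"yaw": 0},
    {"gripper": -1,"x": 0,"y": 0,"z": 0,"yaw": 0},
  ],
)

```text
t: 14.9
ee_pos: [0.6039, -0.0117, 0.0205]
eef_rot: [112.3, 90.0, 19.0]
force: [0.0, 0.3, -0.7]
gripper_width: 0.0436
```

>>> play_rows(
  increments=[
    {"gripper": 0.35,"x": 0,"y": 0,"z": 0,"yaw": 0},
    {"gripper": 0.35,"x": 0,"y": 0,"z": 0,"yaw": 0},
    {"gripper": 0.35,"x": 0,"y": 0,"z": 0,"yaw": 0},
    {"gripper": 0.35,"x": -1,"y": 0,"z": 0,"yaw": 0},
    {"gripper": 0.35,"x": -3,"y": 0,"z": 0,"yaw": 0},
    {"gripper": 0.35,"x": -5,"y": 0,"z": 0,"yaw": 0},
    {"gripper": 0.6,"x": 0,"y": 0,"z": 0,"yaw": 0},
    {"gripper": 0.6,"x": 0,"y": 0,"z": 0,"yaw": 0},
  ],
)

```text
t: 15.7
ee_pos: [0.6049, -0.0118, 0.1124]
eef_rot: [107.1, 89.8, 13.8]
force: [-0.2, 0.3, 0.6]
gripper_width: 0.0683
```

```bash
python3 - <<'E'
from h import *
go(.466,-.1303,.02,-3.3)
E
```

```text
shift cm x,y,z [  9.18 -13.21  12.65] jaw -3.3 turn -0.023883624965620243 tcp [ 0.6049 -0.0118  0.1124] w 0.0683 j7 16.6 t 15.7
```

>>> play_rows(
  increments=[
    {"gripper": 0.6,"x": 0,"y": -3.3,"z": 3.15,"yaw": 0},
    {"gripper": 0.6,"x": 0,"y": -3.3,"z": 3.15,"yaw": 0},
    {"gripper": 0.6,"x": 0,"y": -3.3,"z": 3.15,"yaw": 0},
    {"gripper": 0.6,"x": 0,"y": -3.3,"z": 3.15,"yaw": 0},
    {"gripper": 0.6,"x": 0,"y": 0,"z": 0,"yaw": 0},
    {"gripper": 0.6,"x": 0,"y": 0,"z": 0,"yaw": 0},
  ],
)

```text
t: 16.3
ee_pos: [0.4639, -0.1303, 0.11]
eef_rot: [-126.6, 89.9, 139.9]
force: [-0.0, 0.6, 0.9]
gripper_width: 0.0685
```

```bash
python3 - <<'E'
from h import *
go(.466,-.1303,.02,-3.3)
E
```

```text
shift cm x,y,z [ 9.    0.21 -0.01] jaw -3.5 turn -0.1502227373283631 tcp [ 0.4639 -0.1303  0.11  ] w 0.0685 j7 30.2 t 16.3
```

>>> play_rows(
  increments=[
    {"gripper": 0.6,"x": 3,"y": 0.2,"z": 0,"yaw": 0},
    {"gripper": 0.6,"x": 3,"y": 0,"z": 0,"yaw": 0},
    {"gripper": 0.6,"x": 2,"y": 0,"z": 0,"yaw": 0},
    {"gripper": 0.6,"x": 1,"y": 0,"z": 0,"yaw": 0},
    {"gripper": 0.6,"x": 0,"y": 0,"z": 0,"yaw": 0},
    {"gripper": -1,"x": 0,"y": 0,"z": 0,"yaw": 0},
    {"gripper": -1,"x": 0,"y": 0,"z": 0,"yaw": 0},
    {"gripper": -1,"x": 0,"y": 0,"z": 0,"yaw": 0},
    {"gripper": -1,"x": 0,"y": 0,"z": 0,"yaw": 0},
    {"gripper": -1,"x": 0,"y": 0,"z": 0,"yaw": 0},
    {"gripper": -1,"x": 0,"y": 0,"z": 0,"yaw": 0},
  ],
)

```text
t: 17.4
ee_pos: [0.4677, -0.1301, 0.0214]
eef_rot: [100.7, 89.9, 7.4]
force: [0.1, -0.3, 7.4]
gripper_width: 0.034
```

```bash
python3 - <<'E'
from h import *
go(.6406,-.1692,.0255,-11)
E
```

```text
shift cm x,y,z [-0.38 17.49  2.9 ] jaw -3.3 turn 7.678237209251165 tcp [ 0.4677 -0.1301  0.0214] w 0.034 j7 38.2 t 17.4
```

>>> play_rows(
  increments=[
    {"gripper": -1,"x": -2,"y": 0,"z": 0,"yaw": 0},
    {"gripper": -1,"x": -3,"y": 0,"z": 0,"yaw": 0},
    {"gripper": -1,"x": -3,"y": 0,"z": 0,"yaw": 0},
    {"gripper": -1,"x": 0,"y": 3.5,"z": 0.6,"yaw": 0},
    {"gripper": -1,"x": 0,"y": 3.5,"z": 0.6,"yaw": 0},
    {"gripper": -1,"x": 0,"y": 3.5,"z": 0.6,"yaw": 0},
    {"gripper": -1,"x": 0,"y": 3.5,"z": 0.6,"yaw": 0},
    {"gripper": -1,"x": 0,"y": 3.5,"z": 0.6,"yaw": 0},
    {"gripper": -1,"x": 0,"y": 0,"z": 0,"yaw": 7.7},
    {"gripper": -1,"x": 0,"y": 0,"z": 0,"yaw": 0},
    {"gripper": -1,"x": 0,"y": 0,"z": 0,"yaw": 0},
  ],
)

```text
t: 18.5
ee_pos: [0.6389, -0.17, 0.1]
eef_rot: [-87.9, 89.9, 171.2]
force: [0.2, -0.2, -0.2]
gripper_width: 0.0339
```

```bash
python3 - <<'E'
from h import *
go(.6406,-.1692,.0264,-11)
E
```

```text
shift cm x,y,z [ 7.36  0.16 -0.11] jaw -10.9 turn 0.12421394469679115 tcp [ 0.6389 -0.17    0.1   ] w 0.0339 j7 24.5 t 18.5
```

>>> play_rows(
  increments=[
    {"gripper": -1,"x": 3,"y": 0.1,"z": -0.1,"yaw": 0},
    {"gripper": -1,"x": 2,"y": 0,"z": 0,"yaw": 0},
    {"gripper": -1,"x": 1.4,"y": 0,"z": 0,"yaw": 0},
    {"gripper": -1,"x": 0.6,"y": 0,"z": 0,"yaw": 0},
    {"gripper": -1,"x": 0.35,"y": 0,"z": 0,"yaw": 0},
    {"gripper": -1,"x": 0,"y": 0,"z": 0,"yaw": 0},
  ],
)

```text
t: 19.1
ee_pos: [0.6409, -0.1697, 0.0269]
eef_rot: [43.5, 90.0, -57.6]
force: [0.2, -0.7, -1.5]
gripper_width: 0.0336
```

>>> play_rows(
  increments=[
    {"gripper": 0.15,"x": 0,"y": 0,"z": 0,"yaw": 0},
    {"gripper": 0.15,"x": 0,"y": 0,"z": 0,"yaw": 0},
    {"gripper": 0.15,"x": 0,"y": 0,"z": 0,"yaw": 0},
    {"gripper": 0.15,"x": -1,"y": 0,"z": 0,"yaw": 0},
    {"gripper": 0.15,"x": -3,"y": 0,"z": 0,"yaw": 0},
    {"gripper": 0.15,"x": -5,"y": 0,"z": 0,"yaw": 0},
    {"gripper": 0.6,"x": 0,"y": 0,"z": 0,"yaw": 0},
    {"gripper": 0.6,"x": 0,"y": 0,"z": 0,"yaw": 0},
  ],
)

```text
t: 19.9
ee_pos: [0.642, -0.1696, 0.1192]
eef_rot: [98.8, 89.8, -2.2]
force: [-0.3, -0.2, -1.0]
gripper_width: 0.0686
```

```bash
python3 - <<'E'
from h import *
go(.432,-.2455,.02,-11)
E
```

```text
shift cm x,y,z [  9.83 -19.2   11.47] jaw -11.0 turn -0.02139907148185216 tcp [ 0.642  -0.1696  0.1192] w 0.0686 j7 23.7 t 19.9
```

>>> play_rows(
  increments=[
    {"gripper": 0.6,"x": 0,"y": -3.8,"z": 2.3,"yaw": 0},
    {"gripper": 0.6,"x": 0,"y": -3.8,"z": 2.3,"yaw": 0},
    {"gripper": 0.6,"x": 0,"y": -3.8,"z": 2.3,"yaw": 0},
    {"gripper": 0.6,"x": 0,"y": -3.8,"z": 2.3,"yaw": 0},
    {"gripper": 0.6,"x": 0,"y": -3.8,"z": 2.3,"yaw": 0},
    {"gripper": 0.6,"x": 0,"y": 0,"z": 0,"yaw": 0},
    {"gripper": 0.6,"x": 0,"y": 0,"z": 0,"yaw": 0},
  ],
)

```text
t: 20.6
ee_pos: [0.4316, -0.2459, 0.1165]
eef_rot: [-141.7, 89.9, 117.2]
force: [1.1, 0.1, -0.4]
gripper_width: 0.0682
```

```bash
python3 - <<'E'
from h import *
go(.432,-.2455,.02,-11)
E
```

```text
shift cm x,y,z [ 9.65  0.04 -0.04] jaw -11.1 turn -0.13158315920438213 tcp [ 0.4316 -0.2459  0.1165] w 0.0682 j7 38.3 t 20.6
```

>>> play_rows(
  increments=[
    {"gripper": 0.6,"x": 3,"y": 0,"z": 0,"yaw": 0},
    {"gripper": 0.6,"x": 3,"y": 0,"z": 0,"yaw": 0},
    {"gripper": 0.6,"x": 2.5,"y": 0,"z": 0,"yaw": 0},
    {"gripper": 0.6,"x": 1,"y": 0,"z": 0,"yaw": 0},
    {"gripper": 0.6,"x": 0,"y": 0,"z": 0,"yaw": 0},
    {"gripper": -1,"x": 0,"y": 0,"z": 0,"yaw": 0},
    {"gripper": -1,"x": 0,"y": 0,"z": 0,"yaw": 0},
    {"gripper": -1,"x": 0,"y": 0,"z": 0,"yaw": 0},
    {"gripper": -1,"x": 0,"y": 0,"z": 0,"yaw": 0},
    {"gripper": -1,"x": 0,"y": 0,"z": 0,"yaw": 0},
    {"gripper": -1,"x": 0,"y": 0,"z": 0,"yaw": 0},
  ],
)

```text
t: 21.7
ee_pos: [0.4334, -0.2463, 0.023]
eef_rot: [92.3, 89.9, -8.7]
force: [-0.7, -0.5, 6.9]
gripper_width: 0.0335
```

```bash
python3 - <<'E'
from h import *
go(.6274,-.236,.0265,-11)
E
```

```text
shift cm x,y,z [-0.3  18.85 -4.72] jaw -11.0 turn -0.02455420462391089 tcp [ 0.4334 -0.2463  0.023 ] w 0.0335 j7 46.5 t 21.7
```

>>> play_rows(
  increments=[
    {"gripper": -1,"x": -2,"y": 0,"z": 0,"yaw": 0},
    {"gripper": -1,"x": -3,"y": 0,"z": 0,"yaw": 0},
    {"gripper": -1,"x": -3,"y": 0,"z": 0,"yaw": 0},
    {"gripper": -1,"x": 0,"y": 3.8,"z": -0.95,"yaw": 0},
    {"gripper": -1,"x": 0,"y": 3.8,"z": -0.95,"yaw": 0},
    {"gripper": -1,"x": 0,"y": 3.8,"z": -0.95,"yaw": 0},
    {"gripper": -1,"x": 0,"y": 3.8,"z": -0.95,"yaw": 0},
    {"gripper": -1,"x": 0,"y": 3.8,"z": -0.95,"yaw": 0},
    {"gripper": -1,"x": 0,"y": 0,"z": 0,"yaw": 0},
    {"gripper": -1,"x": 0,"y": 0,"z": 0,"yaw": 0},
  ],
)

```text
t: 22.7
ee_pos: [0.628, -0.2353, 0.1014]
eef_rot: [-60.4, 90.0, -161.3]
force: [-0.1, -1.0, -1.2]
gripper_width: 0.034
```

```bash
python3 - <<'E'
from h import *
go(.6274,-.236,.0279,-11)
E
```

```text
shift cm x,y,z [ 7.35 -0.04  0.08] jaw -11.0 turn 0.0453899234234143 tcp [ 0.628  -0.2353  0.1014] w 0.034 j7 30.3 t 22.7
```

>>> play_rows(
  increments=[
    {"gripper": -1,"x": 3,"y": 0,"z": 0,"yaw": 0},
    {"gripper": -1,"x": 2,"y": 0,"z": 0,"yaw": 0},
    {"gripper": -1,"x": 1.4,"y": 0,"z": 0,"yaw": 0},
    {"gripper": -1,"x": 0.6,"y": 0,"z": 0,"yaw": 0},
    {"gripper": -1,"x": 0.35,"y": 0,"z": 0,"yaw": 0},
    {"gripper": -1,"x": 0,"y": 0,"z": 0,"yaw": 0},
  ],
)

```text
t: 23.3
ee_pos: [0.628, -0.2359, 0.0284]
eef_rot: [63.8, 90.0, -37.2]
force: [0.4, -0.6, -0.7]
gripper_width: 0.0338
```

>>> play_rows(
  increments=[
    {"gripper": 0.15,"x": 0,"y": 0,"z": 0,"yaw": 0},
    {"gripper": 0.15,"x": 0,"y": 0,"z": 0,"yaw": 0},
    {"gripper": 0.15,"x": 0,"y": 0,"z": 0,"yaw": 0},
    {"gripper": 0.15,"x": -1,"y": 0,"z": 0,"yaw": 0},
    {"gripper": 0.15,"x": -3,"y": 0,"z": 0,"yaw": 0},
    {"gripper": 0.15,"x": -5,"y": 0,"z": 0,"yaw": 0},
    {"gripper": 0.15,"x": -5,"y": 0,"z": 0,"yaw": 0},
    {"gripper": 0.15,"x": 0,"y": -5,"z": 0,"yaw": 0},
    {"gripper": 0.15,"x": 0,"y": -5,"z": 0,"yaw": 0},
    {"gripper": 0.15,"x": 0,"y": -5,"z": 0,"yaw": 0},
    {"gripper": 0.15,"x": 0,"y": 0,"z": 0,"yaw": 0},
    {"gripper": 0.15,"x": 0,"y": 0,"z": 0,"yaw": 0},
  ],
)

```text
t: 24.5
ee_pos: [0.4806, -0.2067, 0.1694]
eef_rot: [128.8, 89.8, 27.7]
force: [1.0, 0.1, 0.8]
gripper_width: 0.0491
```

```bash
python3 - <<'E'
from h import *
s=snap('top','t2'); snap('side','s2')
a=cv2.resize(s['image'][125:275,140:500,::-1],None,fx=2.2,fy=2.2,interpolation=cv2.INTER_CUBIC)
b=cv2.imread('pics/s2.png')[110:310,200:520]; b=cv2.resize(b,(792,250*2-250+0),interpolation=cv2.INTER_CUBIC) if 0 else cv2.resize(b,None,fx=1.3,fy=1.3)
c=np.zeros((a.shape[0]+b.shape[0],a.shape[1],3),np.uint8); c[:a.shape[0]]=a; c[a.shape[0]:,:b.shape[1]]=b; cv2.imwrite('pics/c2.png',c); print(c.shape)
E
```

```text
(590, 792, 3)
```

View pics/c2.png

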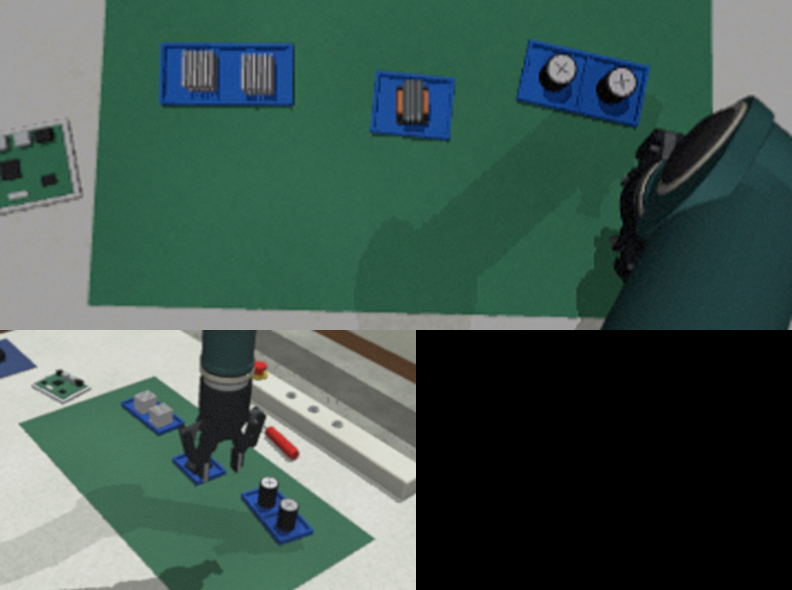

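All five parts stand well inside their trays. The sinks are at (199,70) and (258,74), the transformer at (413,102), and the caps at (560,68) and (621,82). The gripper is clear of everything, so I'm handing the job in.

```bash
python3 -c "
from h import *
print(bot.get_state()['force'].round(1)); print(bot.job_done())"
```

```text
[-0.1  0.3  0. ]
the job is handed in; nothing more can be done
None
```

I placed all five parts and handed the job in at about 24.6 s. Both heat sinks are fins up and side by side in the long tray, the transformer is upright in the small tray, and one capacitor stands in each bay of the divided tray.

- **Part placement:** the last top and side pictures show every part upright and clear of the walls.
- **Robot and contact:** the gripper was about 17 cm up and touching nothing, with forces near zero. The highest force the moves reported was about 7.5 N.
- **Not measured:** I judged that the parts lie flat from the release heights and the pictures, not from a separate measurement. The gripper partly hid the transformer in the last side view.
- **Board and tape roll:** the board looks untouched. The tape roll fell outside the last crops; the arm was never sent near it, but I did not re-measure it.
- **Failed call:** my first two move calls were refused for their format and moved nothing. I resent them with all fields filled in.

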